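Chuck the hex handle blank in the lever collet fixture

ROBOT

A 7-joint arm with a two-finger parallel gripper is mounted at the origin on the work surface. World frame = base frame: x ahead of the robot, y to its left, z up, the work surface at z = 0. Lengths are in m, angles in rad, forces in N, time in s.
With the tool pointing down it reaches from about 0.4 to 0.85 m from the base axis. Payload 10.4 kg.
Tool frame: the origin (TCP) lies between the finger pads; the fingertips stand 11 mm ahead of it and the grasp point (between the pads) lies 8 mm behind it; z points along the fingers, y is the direction in which the jaws open and shut (so a half turn about z gives the same grasp; the last joint's range is limited). The gripper opens to 87 mm and grips with 3 to 60 N. Pads are 19 mm wide; open, the fingers measure 117 mm over their backs; the gripper's body (75 mm by 190 mm) begins 51 mm behind the grasp point.
Start: joints at [-1.322, 0.332, -0.065, 1.46, 0.022, 1.35, -0.088], TCP at [0.168, 0.602, 0.234] pointing down, gripper open.
Joint ranges: [-2.6, 2.6], [-0.5, 2.12], [-1.47, 1.34], [0.16, 2.42], [-1.27, 4.41], [0.06, 2.06], [-2.6, 2.6]. Speed limits (rad/s): [2.22, 2.22, 2.79, 2.79, 3.14, 3.14, 3.14].

INTERFACE

Orientations are given as a unit quaternion [x, y, z, w].
In Python, from bench import r, eyes gives the robot as it stands.
- The arm moves only by the shell command python3 -m inch 'ROWS' [FORCE]. ROWS is a JSON object of lists of equal length, an entry for each row: "translation": the shift along the world's x, y, z scaled (see below), a list of three; "rot": the turn, a rotation vector about the world's x, y, z scaled (see below), a list of three; "jaw": the finger opening in mm, from 0 to 87. In form: {"translation": [[tx, ty, tz], ...], "rot": [[ax, ay, az], ...], "jaw": [jaw, ...]}. A call has 1 to 20 rows; each row is the pose to reach, as a shift and turn from the pose measured when the call began; what a row does not reach only later rows make up. The controller multiplies each number of a shift by 100 mm and each number of a turn by 60 degrees. A row lasts 1/10 s, in which the tool goes at most 50 mm and 8.59 degrees, less where a joint would pass 70% of its speed; a pose out of reach is approached as far as the arm can. A call with a number of a shift or a turn outside -1 to 1 is refused whole. A call with a gripper value outside its range is refused whole. The fingers move at their own pace and stop on an object; FORCE is the grip in N (left out, the last holds). Time passes only in rows, so rows that repeat a pose let the fingers close. It gives the time, the measured TCP pose, the force and the opening at its end, in the units of the state.
- r.read_state(): the state, without advancing time (a new reading comes with each control period).
- eyes.camera(name): name is "scene" or "top" or "wrist"; returns the picture (384x512x3 uint8, blue, green, red); there is no depth.
- eyes.calibration(name): a dict with "fx", "fy", "cx", "cy" (pixels), "R" (3x3) and "t" (3): a world point X has camera coordinates R X + t; the wrist camera has in their place "hand_eye" (4x4, takes a point from camera to tool coordinates, whose origin is the TCP and whose axes are the flange's). Camera axes: x right, y down, z forward; pixel columns grow to the right and rows downward; lengths in m; the calibration is good to about 2 mm. A picture is of the moment at which its call begins: read the wrist's pose just before it. calibration takes no time and is no camera call.
- r.close_job(): hands the job in, once; it reports no verdict.
The state is a dict: "time": time; "joint_positions": joint angles; "joint_vel": joint speeds; "joint_torque": joint torques, N m; "ee_pos": TCP position; "eef_rot": TCP orientation; "ft_force": force on the tool from outside, world axes, zero at the start; "torque": the same for the moment, N m; "width": finger opening in m.
Only numpy, scipy, OpenCV 4.12 (cv2) and the standard library are available. Lean on these libraries where they do the work, as an engineer would, in place of code of your own. Each camera call takes 0.05 s, during which the arm holds its last target. There are 200 camera calls.

TASK

Set up the aluminium hex blank for painting: take it out of the stock rack and feed it, foot down, into the open hex collet of the bench fixture until it is fully home on the depth stop inside. The collet drags on the bar well before the stop, so push it through by feel, but gently: never force it against the collet or ram the stop. Then let go of it and swing the collet lever clockwise all the way to clamp it, leaving it home on the stop and the other blanks and studio things where they are.

Things in the scene. Friction and masses are not known exactly. Their poses are not given: they have to be found in the camera images.
- hex_bar: The bare aluminium hex bar (handle blank), 16 mm across flats, 130 mm long, about 0.08 kg, standing in one of the rack's four holes. Origin: centre of its foot (lower end); z runs up its axis, x is square to one flat. The other three bars are round.
- fixture: Blue-grey upright collet fixture, bolted on a 200 x 170 x 10 mm plate; base flange 132 mm wide, lever ring 92 mm, nose 62 mm, steel nose face 122 mm above the table. Origin: on its axis at the table; x is square to one flat of the hex collet. In the bore is a rigid depth stop (rod stop_c0, 13 mm thick, its centre 10 mm under its flat top); its set depth differs each time and is neither measured nor visible.
- collet_mouth (a point): Centre of the collet's open mouth, level with the nose face, on the vertical axis of collet and lever. Six leaves form a hex hole 17.4 mm across flats when open, bevelled over its first 4 mm. At 32 to 36 mm depth the bar's foot must be pushed past three spring plungers (about 5 to 15 N); from there they drag on it with about 5 to 13 N, so it does not fall by itself. The stop's top lies 40 to 58 mm below this point.
- lever (a joint): Closing lever of the collet, turning about the collet's vertical axis: 0 fully open, growing clockwise seen from above to 1.2 rad, fully closed against its end. It takes about 0.5 to 0.8 N m, stays where it is left, and from about 0.75 rad the leaves bear on the bar.
- lever_knob (a point): Centre of the black ball knob (radius 16 mm) at the lever's end, 122 mm from the collet's axis, 110 mm above the table. The lever's steel rod (12 mm thick) rises to it from the ring round the body; 100 mm from the axis the rod is about 101 mm above the table.
- rack: Wooden stock rack 75 x 225 x 55 mm, fixed, with four holes 40 mm deep in a row along its y, 55 mm apart; origin under its centre. Bars stand in it with about 90 mm showing.
- birch_rod: Round pale birch rod, 18 mm thick, 135 mm long, standing in the rack; origin at its foot. Not wanted.
- brass_rod: Round brass rod, 16 mm thick, 125 mm long, standing in the rack; origin at its foot. Not wanted.
- teal_rod: Round teal-painted rod, 18 mm thick, 130 mm long, standing in the rack; origin at its foot. Not wanted.
- blue_bottle: Blue paint bottle with white cap, 58 mm wide, 155 mm high, standing beyond the fixture; origin under it.
- ink_bottle: Small black ink bottle, 38 mm wide, 75 mm high, standing beyond the rack; origin under it.
- white_bottle: White paint bottle with red label, 54 mm wide, 150 mm high, standing at the right; origin under it.
- clay_pot: Terracotta water pot, 96 mm wide, 85 mm high, standing at the left; origin under it.
- paint_brush: Flat paint brush with teal handle, 200 mm long, lying at the left; origin under its middle.
There are look-alikes about, which are no part of the job. Leave any pink look-alike of the hex_bar alone.

How it is judged:
On the way:
1. the hex bar stands fully home on the depth stop in the collet while the lever is still open (distance between hex_bar and stop_c0 below 0.0115 m and angle between hex_bar's own z axis and vertical below 0.1 rad and value of joint lever below 0.3 rad), for 0.2 s.
At the end, for the whole second after the job is handed in: The lever is closed (over 1.1 of 1.2 rad) and at rest, and the hex bar stands upright, at rest and clamped in the collet with its foot within 1.5 mm of the top of the depth stop (value of joint lever above 1.1 rad and distance between hex_bar and stop_c0 below 0.0115 m and angle between hex_bar's own z axis and vertical below 0.06 rad and linear speed of hex_bar below 0.02 m/s and velocity of joint lever below 0.05 rad/s); the robot touches nothing.
It fails at once if the bar is rammed on the depth stop (contact force between hex_bar and stop_c0 above 40 N).
It fails at once if the bar is forced against the open collet (contact force between hex_bar and fixture above 50 N and value of joint lever below 0.3 rad).
It fails at once if another blank is taken or knocked out of place (distance of any of birch_rod, brass_rod, teal_rod from where it was at the start of the episode above 0.03 m).
It fails at once if a studio thing is knocked out of place (distance of any of blue_bottle, ink_bottle, white_bottle, clay_pot, paint_brush from where it was at the start of the episode above 0.04 m).
It also fails if it takes over 72 s, if anything falls off the work surface, if the arm or the gripper's body presses on something with over 40 N, if the wrist force passes 120 N, or if a joint passes its speed limit or range.

## Working session

There is one attempt and no reset: what is moved stays moved. The work goes in short steps, Python scripts to look and compute and a shell command to move; the robot and the scene stay as the last step left them, time stands still between calls to the robot, and variables do not carry over. Pictures are saved under pics/ and viewed, about 8 in all and at most 12, crops included, and the job is handed in when it is done.

```bash
mkdir -p pics; ls
python3 - <<'E'
from bench import r,eyes
import cv2,numpy as np
for n in("scene","top"):
    cv2.imwrite(f"pics/{n}0.png",eyes.camera(n)); c=eyes.calibration(n); print(n,{k:np.round(v,4).tolist() for k,v in c.items()})
c=eyes.calibration("wrist");print({k:np.round(v,4).tolist() for k,v in c.items()})
print(r.read_state())
E
```

```text
pics
scene {'fx': 354.7703, 'fy': 354.7703, 'cx': 259.4968, 'cy': 193.1845, 'R': [[0.7991, 0.6009, 0.0179], [0.3589, -0.453, -0.8161], [-0.4822, 0.6586, -0.5776]], 't': [-0.474, -0.1389, 1.3177]}
top {'fx': 404.738, 'fy': 404.738, 'cx': 256.2695, 'cy': 187.4016, 'R': [[0.0072, -1.0, 0.0051], [-0.9942, -0.0077, -0.1075], [0.1075, -0.0043, -0.9942]], 't': [-0.0076, 0.6188, 1.3473]}
{'fx': 308.8093, 'fy': 308.8093, 'cx': 261.0316, 'cy': 187.8184, 'hand_eye': [[0.0004, -0.9521, -0.3057, 0.0851], [1.0, 0.0004, 0.0002, 0.001], [-0.0, -0.3057, 0.9521, -0.1501], [0.0, 0.0, 0.0, 1.0]]}
{'time': 0.1, 'joint_positions': array([-1.3216289 ,  0.33280951, -0.06470129,  1.46084775,  0.02164267,
        1.34993035, -0.08851769]), 'joint_vel': array([-0.00166866, -0.00260312, -0.00099841, -0.00255919,  0.00014082,
       -0.00113244,  0.00023485]), 'joint_torque': array([ 5.35556737e-04, -6.24542427e+01,  2.38796807e-02, -3.90723467e+01,
       -6.15240633e-02,  3.64434044e-02,  6.38353549e-05]), 'ee_pos': array([0.16769707, 0.60173072, 0.23283758]), 'eef_rot': array([ 1.35459996e-01,  9.90782604e-01, -6.48096346e-04, -3.77443097e-05]), 'ft_force': array([-1.51043506, -1.38192096, -0.3812962 ]), 'torque': array([ 0.01599648,  0.01792638, -0.0132482 ]), 'width': 0.08712812085891673}
```

View pics/scene0.png

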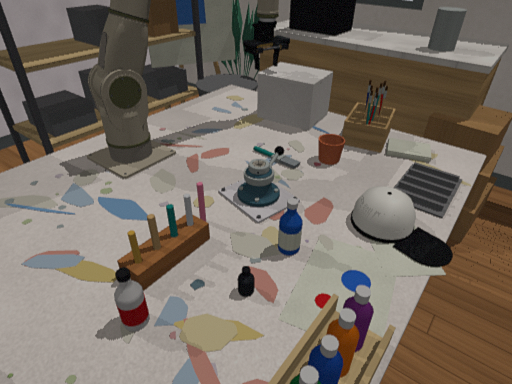

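View pics/top0.png

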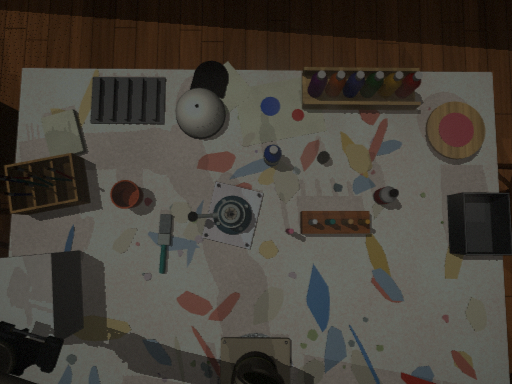

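The scene shows the rack holding, from its near end, brass, birch, teal and the grey hex bar. The pink look-alike stands free beside the rack. In the top view the rack is near (335,222), the hex near (315,222), the collet near (231,213) and the lever knob at (193,216).

```bash
cat > h.py <<'E'
from bench import r,eyes
import cv2,numpy as np
from scipy.spatial.transform import Rotation as Ro
def cam(n,st=None):
    c=eyes.calibration(n);K=np.array([[c["fx"],0,c["cx"]],[0,c["fy"],c["cy"]],[0,0,1]])
    if n=="wrist":
        st=st or r.read_state();T=np.eye(4);T[:3,:3]=Ro.from_quat(st["eef_rot"]).as_matrix();T[:3,3]=st["ee_pos"]
        W=np.linalg.inv(T@np.array(c["hand_eye"]));return K,W[:3,:3],W[:3,3]
    return K,np.array(c["R"]),np.array(c["t"])
def plane(C,uv,z):
    K,R,t=C;o=-R.T@t;d=R.T@np.linalg.solve(K,[*uv,1]);return o+d*(z-o[2])/d[2]
def proj(C,X):
    K,R,t=C;p=K@(R@np.array(X)+t);return p[:2]/p[2]
def snap(name):
    st=r.read_state();C=cam("wrist",st);im=eyes.camera("wrist");cv2.imwrite(f"pics/{name}.png",im);np.savez(f"pics/{name}.npz",K=C[0],R=C[1],t=C[2]);return im,C
def load(name):
    d=np.load(f"pics/{name}.npz");return cv2.imread(f"pics/{name}.png"),(d["K"],d["R"],d["t"])
E
python3 - <<'E'
from h import *
C=cam("top")
for n,uv,z in[("hex",(315,222),.145),("teal",(331,222),.145),("birch",(348,222),.15),("brass",(366,222),.14),("mouth",(231,213),.122),("knob",(193,216),.11),("pinktop",(291,232),.13)]:print(n,plane(C,uv,z).round(3))
im=cv2.imread("pics/top0.png");a=cv2.resize(im[165:265,170:390],None,fx=3.6,fy=3.6,interpolation=cv2.INTER_CUBIC)
cv2.imwrite("pics/topc.png",cv2.convertScaleAbs(a,alpha=1.7))
E
```

```text
hex [ 0.5   -0.186  0.145]
teal [ 0.5   -0.236  0.145]
birch [ 0.501 -0.287  0.15 ]
brass [ 0.501 -0.346  0.14 ]
mouth [0.527 0.077 0.122]
knob [0.517 0.199 0.11 ]
pinktop [ 0.469 -0.112  0.13 ]
```

View pics/topc.png

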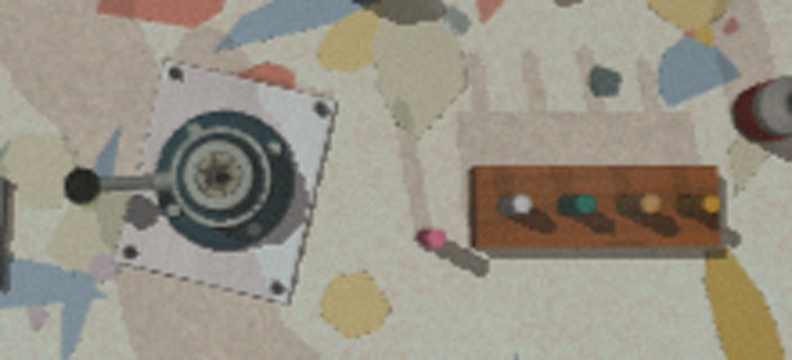

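The crop confirms four bars in the rack (hex leftmost, crop (522,203)), a free-standing pink bar at (430,238), the collet mouth at (217,177) and the knob at (82,186). I'll go above the fixture first, then the rack.

```bash
python3 -m inch '{"translation":[[0,0,0.4],[0,0,0.8],[0,0,1]],"rot":[[0,0,0],[0,0,0],[0,0,0]],"jaw":[87,87,87]}' | tail -3
M='x'
python3 -m inch '{"translation":[[0.2,-0.3,0],[0.4,-0.6,0],[0.6,-0.9,0]],"rot":[[0,0,0],[0,0,0],[0,0,0]],"jaw":[60,60,60]}' | tail -3
python3 -m inch '{"translation":[[0.2,-0.3,0],[0.4,-0.6,0],[0.6,-0.9,0]],"rot":[[0,0,0],[0,0,0],[0,0,0]],"jaw":[60,60,60]}' | tail -3
python3 -m inch '{"translation":[[0.2,-0.3,0],[0.4,-0.6,0],[0.6,-0.9,0]],"rot":[[0,0,0],[0,0,0],[0,0,0]],"jaw":[60,60,60]}' | tail -3
python3 -m inch '{"translation":[[0.2,-0.3,0],[0.4,-0.6,0],[0.6,-0.9,0]],"rot":[[0,0,0],[0,0,0],[0,0,0]],"jaw":[60,60,60]}' | tail -3
python3 -c "
from h import *
print(r.read_state())"
```

```text
eef_rot: [0.136, 0.991, 0.001, 0.0]
ft_force: [-0.2, 0.8, -0.4]
width: 0.0872
eef_rot: [0.135, 0.991, 0.001, 0.0]
ft_force: [0.7, -0.3, 0.4]
width: 0.0706
eef_rot: [0.135, 0.991, 0.001, -0.0]
ft_force: [-1.1, -0.2, 0.2]
width: 0.0609
eef_rot: [0.135, 0.991, 0.0, -0.0]
ft_force: [0.8, 0.3, 0.5]
width: 0.06
eef_rot: [0.135, 0.991, 0.0, -0.0]
ft_force: [1.2, 0.7, -0.3]
width: 0.0603
{'time': 1.6, 'joint_positions': array([-0.89757334, -0.05614437,  0.26749505,  1.68562765,  0.01375694,
        1.51013387,  0.66771766]), 'joint_vel': array([ 3.45707673e-01, -2.32485033e-04,  4.02547623e-01, -6.53933823e-03,
        2.00779150e-02,  1.25787336e-03,  7.41182434e-01]), 'joint_torque': array([ -2.68558435, -34.95504141,  -2.36074492, -39.42823648,
        -0.06355355,   0.27940415,  -1.5939901 ]), 'ee_pos': array([0.41000493, 0.23647232, 0.33515063]), 'eef_rot': array([ 1.35464430e-01,  9.90782057e-01,  3.92604827e-04, -3.85928011e-04]), 'ft_force': array([ 1.19334605,  0.74385557, -0.31406987]), 'torque': array([-0.02938159, -0.04658005,  0.04794328]), 'width': 0.06027291154822167}
```

```bash
python3 -m inch '{"translation":[[0.25,-0.25,-0.2],[0.5,-0.5,-0.4],[0.5,-0.8,-0.4]],"rot":[[0,0,0],[0,0,0],[0,0,0]],"jaw":[60,60,60]}' >/dev/null
python3 -m inch '{"translation":[[0.25,-0.35,-0.2],[0.5,-0.7,-0.4],[0.5,-0.7,-0.4],[0.5,-0.7,-0.4]],"rot":[[0,0,0],[0,0,0],[0,0,0],[0,0,0]],"jaw":[60,60,60,60]}'
python3 - <<'E'
from h import *
im,C=snap("w1")
print(proj(C,[.527,.077,.122]),proj(C,[.517,.199,.11]))
cv2.imwrite("pics/w1v.png",cv2.convertScaleAbs(cv2.resize(im,(800,600),interpolation=cv2.INTER_CUBIC),alpha=1.3))
E
```

```text
time: 2.3
ee_pos: [0.5105, 0.0838, 0.2512]
eef_rot: [0.137, 0.991, -0.002, -0.003]
ft_force: [0.3, 0.9, 0.3]
width: 0.0601
[258.40286475 201.36613297] [378.26784795 155.30473274]
```

View pics/w1v.png

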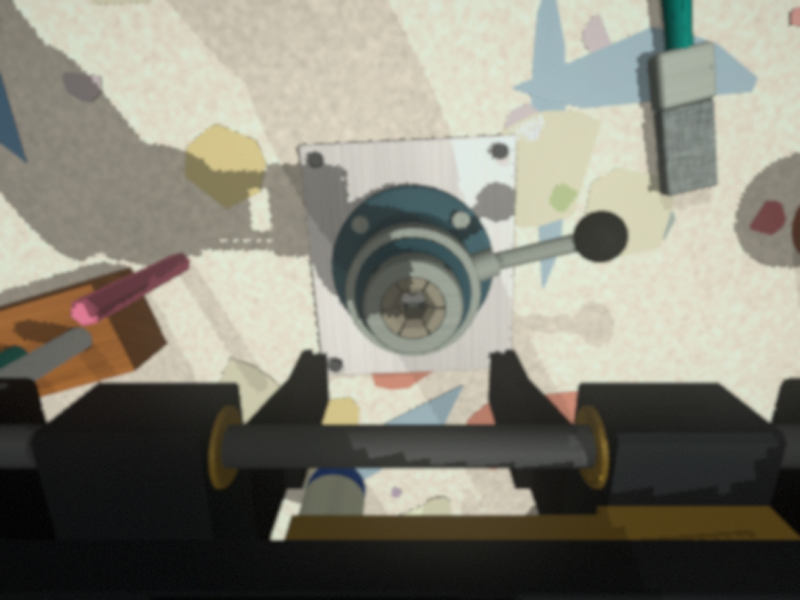

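The image shows the collet mouth at about (413,302) of the 800-wide view, the knob at (600,236), and the plate nearly square to the image. I'll zoom on the mouth, and move on over the rack.

```bash
python3 -m inch '{"translation":[[0,-0.3,0],[0,-0.6,0],[0,-0.95,0]],"rot":[[0,0,0],[0,0,0],[0,0,0]],"jaw":[60,60,60]}' >/dev/null
python3 -m inch '{"translation":[[0,-0.3,0],[0,-0.6,0],[0,-0.95,0]],"rot":[[0,0,0],[0,0,0],[0,0,0]],"jaw":[60,60,60]}' >/dev/null
python3 -m inch '{"translation":[[0,-0.3,0],[0,-0.75,0],[0,-0.75,0],[0,-0.75,0]],"rot":[[0,0,0],[0,0,0],[0,0,0],[0,0,0]],"jaw":[60,60,60,60]}'
python3 - <<'E'
from h import *
im1,C1=load("w1")
im,C=snap("w2")
print(proj(C,[.5,-.186,.145]),proj(C1,[.527,.077,.122]))
# rectify: metric top-down patches (1px=0.1mm), world axes: right = +x, down=-y
def rect(im,C,cx,cy,z,h,n=390):
    src=np.float32([proj(C,[cx+sx*h,cy+sy*h,z]) for sx,sy in((-1,1),(1,1),(1,-1),(-1,-1))])
    return cv2.warpPerspective(im,cv2.getPerspectiveTransform(src,np.float32([[0,0],[n,0],[n,n],[0,n]])),(n,n),flags=cv2.INTER_CUBIC)
p=plane(C1,(264.3,193.3),.122);print("mouth",p,"knob",plane(C1,(384,151),.11))
a=rect(im1,C1,.527,.077,.122,.035);b=rect(im,C,.5,-.186,.145,.035)
cv2.imwrite("pics/rv.png",cv2.convertScaleAbs(np.hstack([a,b]),alpha=1.4))
E
```

```text
time: 3.35
ee_pos: [0.5108, -0.1772, 0.2533]
eef_rot: [0.132, 0.991, -0.0, -0.001]
ft_force: [0.4, 0.1, 0.1]
width: 0.0599
[246.96628384 181.48871062] [258.40286475 201.36613297]
mouth [0.52063544 0.08466832 0.122     ] knob [0.51433674 0.20492312 0.11      ]
```

View pics/rv.png

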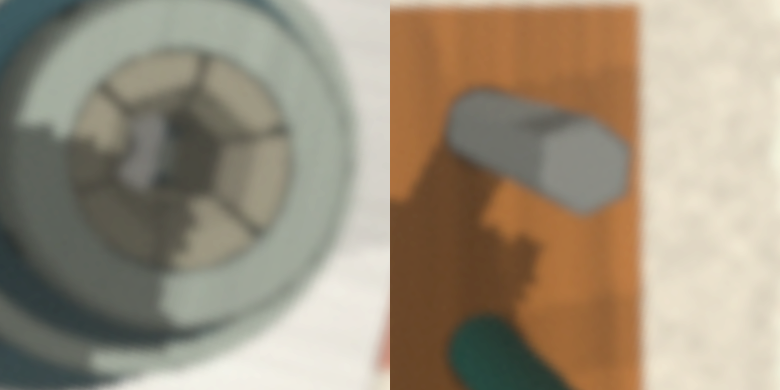

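Left patch: the collet slits lie at about 16°+60k, so the flat normals are at about -13°, 47° and 107°, with the centre near (0.5245, 0.0835). Right patch: the hex bar's top face is centred near (195,168), with one flat normal roughly along world x. I'll turn the jaw to the 60° flat, lower, and look again.

```bash
python3 -m inch '{"translation":[[-0.1,0,-0.2],[-0.1,-0.04,-0.45],[-0.1,-0.04,-0.5],[-0.1,-0.04,-0.5],[-0.1,-0.04,-0.5]],"rot":[[0,0,-0.12],[0,0,-0.25],[0,0,-0.25],[0,0,-0.25],[0,0,-0.25]],"jaw":[42,42,42,42,42]}'
python3 - <<'E'
from h import *
im,C=snap("w3")
print(r.read_state()["joint_positions"].round(2))
u=proj(C,[.5,-.181,.145]);print(u)
x,y=np.maximum(np.int32(u)-60,0)
cv2.imwrite("pics/w3v.png",cv2.convertScaleAbs(cv2.resize(im[y:y+120,x:x+120],(600,600),interpolation=cv2.INTER_CUBIC),alpha=1.4));print(x,y)
E
```

```text
time: 3.9
ee_pos: [0.5018, -0.1793, 0.2042]
eef_rot: [0.257, 0.966, 0.0, -0.001]
ft_force: [-1.0, -0.2, -0.6]
width: 0.0425
[-0.4   0.17  0.73  1.78 -0.12  1.24  1.42]
[256.54697035 210.59859986]
196 150
```

View pics/w3v.png

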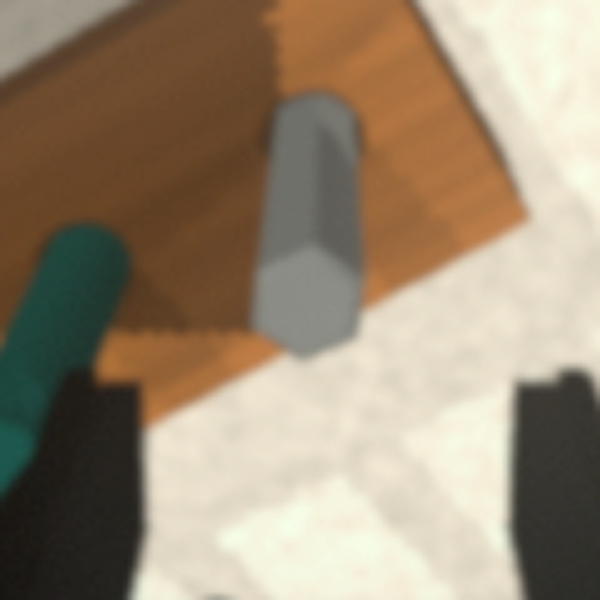

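The crop shows the hex top face with corners (253,325), (258,272), (308,245), (361,280), (356,330), (305,357), between the two fingertips at x≈140 and 513.

Run:
```python
from h import *
im,C=load("w3")
p=np.array([(253,325),(258,272),(308,245),(361,280),(356,330),(305,357)])/5+[196,150]-.4
P=np.array([plane(C,q,.145) for q in p])[:,:2];c=P.mean(0)
d=P-c;a=np.degrees(np.arctan2(d[:,1],d[:,0]));m=np.degrees(np.angle(np.exp(6j*np.radians(a)).mean()))/6
print("centre",c,"R",np.linalg.norm(d,axis=1)*1e3,"corners",a.round(1),m%60,"normals",(m+30)%60)
K=C[0]
# tip mid: compare with predicted tool axis projection
T=r.read_state();Rt=Ro.from_quat(T["eef_rot"]).as_matrix();print("tool y ang",np.degrees(np.arctan2(Rt[1,1],Rt[0,1])),T["ee_pos"])
for y in(-.0212,.0212):print(( proj(C,T["ee_pos"]+Rt@[0,y,.011])-[196,150])*5)
```

```text
centre [ 0.49972187 -0.1804842 ] R [8.70116433 8.44502319 8.79330807 8.57307085 8.45119234 8.74853904] corners [ -95.  -153.1  148.9   83.6   28.5  -31.8] 26.838626870178114 normals 56.83862687017812
tool y ang 60.12288644154067 [ 0.50182314 -0.17959516  0.20431751]
[133.20379417 465.4634315 ]
[498.06608576 465.93681552]
```

```bash
python3 -m inch '{"translation":[[-0.02,-0.01,-0.1],[-0.025,-0.015,-0.3],[-0.025,-0.015,-0.6],[-0.025,-0.015,-0.9],[-0.025,-0.015,-0.97],[-0.025,-0.015,-0.97]],"rot":[[0,0,-0.05],[0,0,-0.05],[0,0,-0.05],[0,0,-0.05],[0,0,-0.05],[0,0,-0.05]],"jaw":[42,42,42,42,42,42]}'
python3 -m inch '{"translation":[[0,0,0],[0,0,0],[0,0,0],[0,0,0],[0,0,0],[0,0,0],[0,0,0]],"rot":[[0,0,0],[0,0,0],[0,0,0],[0,0,0],[0,0,0],[0,0,0],[0,0,0]],"jaw":[30,22,18,14,10,10,10]}' 40
```

```text
time: 4.55
ee_pos: [0.4993, -0.181, 0.1075]
eef_rot: [0.282, 0.959, 0.0, -0.001]
ft_force: [-0.7, -0.4, -0.1]
width: 0.0419
time: 5.25
ee_pos: [0.4997, -0.1811, 0.1079]
eef_rot: [0.282, 0.959, 0.0, -0.0]
ft_force: [-0.7, 0.1, 6.2]
width: 0.0159
```

```bash
python3 -m inch '{"translation":[[0,0,0.1],[0,0,0.25],[0,0,0.5],[0,0,0.8],[0,0,1],[0,0,1]],"rot":[[0,0,0],[0,0,0],[0,0,0],[0,0,0],[0,0,0],[0,0,0]],"jaw":[10,10,10,10,10,10]}'
python3 -m inch '{"translation":[[0,0.1,0.2],[0.05,0.3,0.4],[0.1,0.6,0.5],[0.1,0.9,0.5]],"rot":[[0,0,0],[0,0,-0.05],[0,0,-0.1],[0,0,-0.17]],"jaw":[10,10,10,10]}'
python3 -m inch '{"translation":[[0.05,0.3,0],[0.1,0.6,0],[0.15,0.9,0],[0.15,0.9,0]],"rot":[[0,0,0],[0,0,0],[0,0,0],[0,0,0]],"jaw":[10,10,10,10]}'
```

```text
time: 5.85
ee_pos: [0.501, -0.1818, 0.2116]
eef_rot: [0.283, 0.959, 0.001, 0.002]
ft_force: [0.8, -0.5, -1.5]
width: 0.0156
time: 6.25
ee_pos: [0.5116, -0.0911, 0.2629]
eef_rot: [0.368, 0.93, 0.001, 0.003]
ft_force: [0.6, 0.2, -0.9]
width: 0.0158
time: 6.65
ee_pos: [0.5265, 0.0038, 0.2622]
eef_rot: [0.365, 0.931, 0.001, 0.002]
ft_force: [0.3, 0.2, -0.9]
width: 0.0159
```

```bash
python3 -m inch '{"translation":[[0,0.2,-0.1],[0,0.3,-0.2],[0,0.3,-0.2],[0,0.3,-0.2],[0,0.3,-0.2]],"rot":[[0,0,0],[0,0,0],[0,0,0],[0,0,0],[0,0,0]],"jaw":[10,10,10,10,10]}'
python3 - <<'E'
from h import *
im,C=snap("w4")
u=proj(C,[.5245,.0835,.122]);print(u, proj(C,[.5265,.034,.147]))
cv2.imwrite("pics/w4v.png",cv2.convertScaleAbs(cv2.resize(im[100:280,160:400],(800,600),interpolation=cv2.INTER_CUBIC),alpha=1.4))
E
```

```text
time: 7.15
ee_pos: [0.5267, 0.0324, 0.2426]
eef_rot: [0.366, 0.931, 0.001, 0.003]
ft_force: [0.7, -0.4, -0.8]
width: 0.0161
[300.3710433  146.50218572] [260.99080722 193.46312527]
```

View pics/w4v.png

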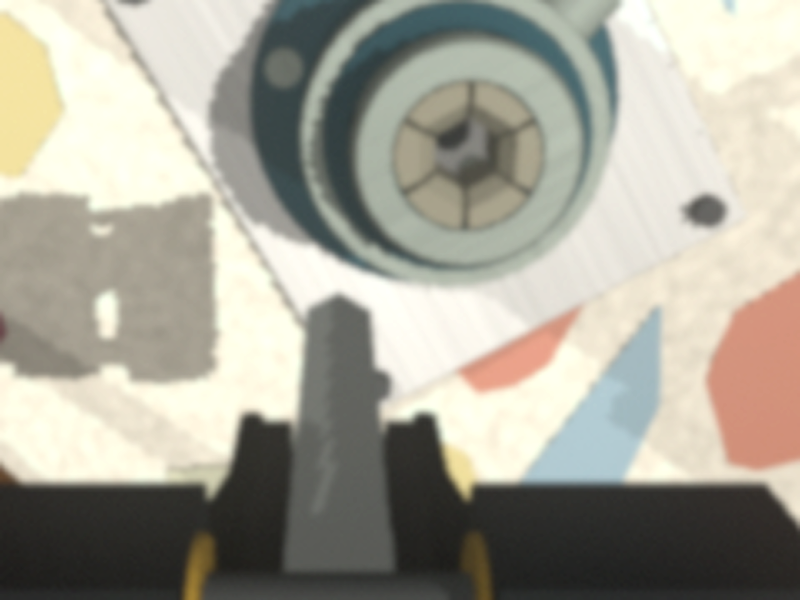

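The mouth circle is centred at crop (466.5,154.5), which agrees with the estimate. The bar's foot has its front corner at (338,295) and sides at (308,307) and (370,310). The slits stand vertical in the image, so the angle looks right.

Run:
```python
from h import *
im,C=load("w4");s=r.read_state();Rt=Ro.from_quat(s["eef_rot"]).as_matrix();p=s["ee_pos"]
px=lambda a,b:np.array([a,b])/3.3333+[160,100]
m=plane(C,px(466.5,154.5),.122);print("mouth",m,"ee",p)
sl=[px(470,82),px(465,228),px(402,118),px(532,190),px(403,192),px(534,118)]
S=[plane(C,q,.122)-m for q in sl];print("slits",[round(float(np.degrees(np.arctan2(v[1],v[0]))%60),1) for v in S],"R",[round(np.linalg.norm(v)*1e3,1) for v in S])
print("tool y",np.degrees(np.arctan2(Rt[1,1],Rt[0,1])),"tool z",Rt[:,2])
f=p+Rt@[0,0,.0929]
for v in((.00924,0),(.0046,.008),(.0046,-.008),(0,0)):print((proj(C,f+Rt@[*v,0])-[160,100])*3.3333)
P=[plane(C,px(*q),f[2]) for q in((338,295),(308,307),(370,310))]
print([ (Rt.T@(q-f)).round(4) for q in P])
```

```text
mouth [0.52414482 0.08331681 0.122     ] ee [0.52671088 0.03256963 0.24270026]
slits [16.6, 18.1, 17.9, 18.9, 18.4, 16.1] R [np.float64(18.9), np.float64(20.1), np.float64(19.8), np.float64(20.3), np.float64(19.5), np.float64(19.8)]
tool y 47.05172348497142 tool z [ 5.67522727e-03  5.98157499e-04 -9.99983717e-01]
[334.6543117  285.52854619]
[366.82172514 303.33996332]
[302.49752973 303.31961344]
[334.66506366 320.78398326]
[array([ 0.0068,  0.0008, -0.    ]), array([ 0.0036, -0.0066, -0.    ]), array([0.0028, 0.0088, 0.    ])]
```

```bash
python3 -m inch '{"translation":[[-0.02,0.2,0],[-0.05,0.4,0],[-0.05,0.51,-0.1],[-0.05,0.51,-0.15],[-0.05,0.51,-0.15],[-0.05,0.51,-0.15]],"rot":[[0,0,0],[0,0,0],[0,0,0],[0,0,0.01],[0,0,0.01],[0,0,0.01]],"jaw":[10,10,10,10,10,10]}'
python3 - <<'E'
from h import *
im,C=snap("w5")
cv2.imwrite("pics/w5v.png",cv2.convertScaleAbs(cv2.resize(im[120:270,160:360],(800,600),interpolation=cv2.INTER_CUBIC),alpha=1.4))
E
```

```text
time: 7.8
ee_pos: [0.5218, 0.0822, 0.2275]
eef_rot: [0.362, 0.932, 0.001, 0.003]
ft_force: [1.1, -0.3, 0.1]
width: 0.0159
```

View pics/w5v.png

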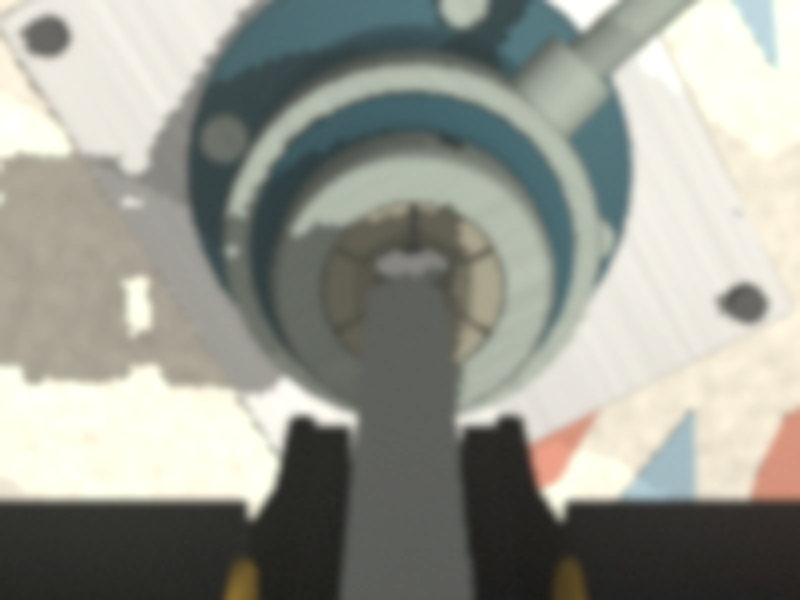

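The foot is centred laterally over the mouth (foot middle x≈410, mouth centre ≈412.5). The mouth's top edge is at y≈200, and the foot's front corner is at about (412,275). I'll check the depth direction numerically.

Run:
```python
from h import *
im,C=load("w5");s=r.read_state();Rt=Ro.from_quat(s["eef_rot"]).as_matrix();p=s["ee_pos"]
px=lambda a,b:np.array([a,b])/4+[160,120]
f=p+Rt@[0,0,.0929]
m=[plane(C,px(*q),.122) for q in((413,202),(322,290),(503,290))]
F=[plane(C,px(*q),f[2]) for q in((411,275),(366,288),(453,288))]
print("leaf-ring pts in tool",[(Rt.T@(q-f)*1e3).round(1) for q in m]);print("foot pts in tool",[(Rt.T@(q-f)*1e3).round(1) for q in F],f)
g=im[120:270,160:360];print(g[60:76,102].tolist())
```

```text
leaf-ring pts in tool [array([18.9,  2.4, 12.8]), array([ -0.9, -17.4,  12.8]), array([-1. , 22.1, 13. ])]
foot pts in tool [array([ 6.7,  1.9, -0. ]), array([ 3.9, -7.4, -0. ]), array([ 3.8, 10.6,  0. ])] [0.5224397  0.08232243 0.13486684]
[[47, 52, 51], [46, 49, 49], [51, 53, 53], [66, 69, 68], [82, 85, 86], [91, 94, 95], [92, 96, 97], [87, 90, 91], [78, 82, 81], [70, 73, 72], [66, 69, 68], [66, 69, 67], [65, 69, 67], [67, 70, 69], [66, 69, 67], [66, 70, 68]]
```

```bash
python3 -m inch '{"translation":[[0,0.01,-0.03],[0,0.01,-0.06],[0,0.01,-0.09],[0,0.01,-0.11],[0,0.01,-0.12]],"rot":[[0,0,0],[0,0,0],[0,0,0],[0,0,0],[0,0,0]],"jaw":[10,10,10,10,10]}'
python3 -m inch '{"translation":[[0,0,-0.01],[0,0,-0.02],[0,0,-0.03],[0,0,-0.04]],"rot":[[0,0,0],[0,0,0],[0,0,0],[0,0,0]],"jaw":[10,10,10,10]}'
python3 -c "
from h import *
s=r.read_state();print(s['ft_force'],s['torque'],s['ee_pos'])"
```

```text
time: 8.35
ee_pos: [0.5218, 0.0833, 0.2155]
eef_rot: [0.362, 0.932, 0.001, 0.003]
ft_force: [0.4, -0.2, -0.4]
width: 0.0159
time: 8.75
ee_pos: [0.5218, 0.0833, 0.2114]
eef_rot: [0.362, 0.932, 0.001, 0.003]
ft_force: [0.4, -0.3, -0.9]
width: 0.0157
[ 0.35522839 -0.2548196  -0.89262592] [-0.05816753  0.03952839 -0.04397771] [0.52181405 0.08331897 0.21143744]
```

```bash
python3 -m inch '{"translation":[[0,0,-0.02],[0,0,-0.04],[0,0,-0.06],[0,0,-0.06]],"rot":[[0,0,0],[0,0,0],[0,0,0],[0,0,0]],"jaw":[10,10,10,10]}'
python3 -m inch '{"translation":[[0,0,-0.02],[0,0,-0.04],[0,0,-0.06],[0,0,-0.06]],"rot":[[0,0,0],[0,0,0],[0,0,0],[0,0,0]],"jaw":[10,10,10,10]}'
```

```text
time: 9.15
ee_pos: [0.522, 0.0833, 0.2052]
eef_rot: [0.362, 0.932, 0.001, 0.003]
ft_force: [1.8, -0.3, -2.4]
width: 0.0154
time: 9.55
ee_pos: [0.522, 0.0833, 0.199]
eef_rot: [0.362, 0.932, 0.001, 0.003]
ft_force: [1.3, 0.8, -1.9]
width: 0.0158
```

```bash
python3 -m inch '{"translation":[[0,0,-0.02],[0,0,-0.04],[0,0,-0.06],[0,0,-0.07]],"rot":[[0,0,0],[0,0,0],[0,0,0],[0,0,0]],"jaw":[10,10,10,10]}'
python3 -m inch '{"translation":[[0,0,-0.02],[0,0,-0.04],[0,0,-0.06],[0,0,-0.06]],"rot":[[0,0,0],[0,0,0],[0,0,0],[0,0,0]],"jaw":[10,10,10,10]}'
python3 -m inch '{"translation":[[0,0,-0.01],[0,0,-0.02],[0,0,-0.02]],"rot":[[0,0,0],[0,0,0],[0,0,0]],"jaw":[10,10,10]}'
```

```text
time: 9.95
ee_pos: [0.5221, 0.0833, 0.1919]
eef_rot: [0.362, 0.932, 0.001, 0.003]
ft_force: [2.2, 0.3, 0.2]
width: 0.0155
time: 10.35
ee_pos: [0.5221, 0.0833, 0.1855]
eef_rot: [0.362, 0.932, 0.001, 0.003]
ft_force: [2.1, 1.0, -1.4]
width: 0.0156
time: 10.65
ee_pos: [0.5221, 0.0833, 0.1835]
eef_rot: [0.362, 0.932, 0.001, 0.003]
ft_force: [2.2, -0.2, -1.0]
width: 0.0157
```

```bash
python3 -m inch '{"translation":[[0,0,-0.01],[0,0,-0.01]],"rot":[[0,0,0],[0,0,0]],"jaw":[10,10]}' | grep -E "pos|force"
python3 -m inch '{"translation":[[0,0,-0.01],[0,0,-0.01]],"rot":[[0,0,0],[0,0,0]],"jaw":[10,10]}' | grep -E "pos|force"
python3 -m inch '{"translation":[[0,0,-0.01],[0,0,-0.01]],"rot":[[0,0,0],[0,0,0]],"jaw":[10,10]}' | grep -E "pos|force"
python3 -m inch '{"translation":[[0,0,-0.01],[0,0,-0.01]],"rot":[[0,0,0],[0,0,0]],"jaw":[10,10]}' | grep -E "pos|force"
```

```text
ee_pos: [0.5222, 0.0834, 0.1825]
ft_force: [2.1, 0.1, 0.4]
ee_pos: [0.5224, 0.0835, 0.1816]
ft_force: [2.9, 0.4, 3.0]
ee_pos: [0.5225, 0.0835, 0.1808]
ft_force: [2.9, -0.6, 3.9]
ee_pos: [0.5226, 0.0834, 0.1802]
ft_force: [1.5, -0.6, 5.7]
```

```bash
for i in 1; do
python3 -m inch '{"translation":[[0,0,-0.01],[0,0,-0.01]],"rot":[[0,0,0],[0,0,0]],"jaw":[10,10]}' | grep -E "pos|force"
python3 -m inch '{"translation":[[0,0,-0.01],[0,0,-0.01]],"rot":[[0,0,0],[0,0,0]],"jaw":[10,10]}' | grep -E "pos|force"
python3 -m inch '{"translation":[[0,0,-0.01],[0,0,-0.01]],"rot":[[0,0,0],[0,0,0]],"jaw":[10,10]}' | grep -E "pos|force"
python3 -m inch '{"translation":[[0,0,-0.01],[0,0,-0.01]],"rot":[[0,0,0],[0,0,0]],"jaw":[10,10]}' | grep -E "pos|force"; done
```

```text
ee_pos: [0.5227, 0.0834, 0.1797]
ft_force: [0.6, -0.2, 7.1]
ee_pos: [0.5227, 0.0834, 0.1791]
ft_force: [-0.4, 0.6, 6.2]
ee_pos: [0.5227, 0.0834, 0.1785]
ft_force: [0.6, -0.4, 5.6]
ee_pos: [0.5227, 0.0834, 0.1778]
ft_force: [0.9, 0.0, 6.5]
```

```bash
python3 -m inch '{"translation":[[0,0,-0.01],[0,0,-0.015]],"rot":[[0,0,0],[0,0,0]],"jaw":[10,10]}' | grep -E "pos|force"
python3 -m inch '{"translation":[[0,0,-0.01],[0,0,-0.015]],"rot":[[0,0,0],[0,0,0]],"jaw":[10,10]}' | grep -E "pos|force"
python3 -m inch '{"translation":[[0,0,-0.01],[0,0,-0.015]],"rot":[[0,0,0],[0,0,0]],"jaw":[10,10]}' | grep -E "pos|force"
python3 -m inch '{"translation":[[0,0,-0.01],[0,0,-0.015]],"rot":[[0,0,0],[0,0,0]],"jaw":[10,10]}' | grep -E "pos|force"
```

```text
ee_pos: [0.5228, 0.0833, 0.1769]
ft_force: [-1.0, -0.5, 9.8]
ee_pos: [0.5228, 0.0833, 0.176]
ft_force: [-0.8, 0.2, 9.9]
ee_pos: [0.5228, 0.0832, 0.175]
ft_force: [-1.5, -0.0, 8.7]
ee_pos: [0.5228, 0.0832, 0.1741]
ft_force: [-0.7, -0.4, 9.4]
```

```bash
python3 -m inch '{"translation":[[0,0,-0.01],[0,0,-0.015]],"rot":[[0,0,0],[0,0,0]],"jaw":[10,10]}' | grep -E "pos|force"
python3 -m inch '{"translation":[[0,0,-0.01],[0,0,-0.015]],"rot":[[0,0,0],[0,0,0]],"jaw":[10,10]}' | grep -E "pos|force"
python3 -m inch '{"translation":[[0,0,-0.01],[0,0,-0.015]],"rot":[[0,0,0],[0,0,0]],"jaw":[10,10]}' | grep -E "pos|force"
```

```text
ee_pos: [0.5228, 0.0832, 0.1732]
ft_force: [-0.5, -1.3, 10.8]
ee_pos: [0.5229, 0.0832, 0.1723]
ft_force: [-0.5, -1.3, 9.6]
ee_pos: [0.5229, 0.0832, 0.1714]
ft_force: [-1.6, -0.5, 10.5]
```

```bash
python3 -m inch '{"translation":[[0,0,-0.01],[0,0,-0.015]],"rot":[[0,0,0],[0,0,0]],"jaw":[10,10]}' | grep -E "pos|force"
python3 -m inch '{"translation":[[0,0,-0.01],[0,0,-0.015]],"rot":[[0,0,0],[0,0,0]],"jaw":[10,10]}' | grep -E "pos|force"
python3 -m inch '{"translation":[[0,0,-0.01],[0,0,-0.015]],"rot":[[0,0,0],[0,0,0]],"jaw":[10,10]}' | grep -E "pos|force"
python3 -m inch '{"translation":[[0,0,-0.01],[0,0,-0.015]],"rot":[[0,0,0],[0,0,0]],"jaw":[10,10]}' | grep -E "pos|force"
```

```text
ee_pos: [0.5229, 0.0831, 0.1705]
ft_force: [-0.8, -1.4, 9.3]
ee_pos: [0.5229, 0.0831, 0.1696]
ft_force: [-0.0, -0.7, 10.0]
ee_pos: [0.5229, 0.083, 0.1686]
ft_force: [-1.6, -1.2, 9.2]
ee_pos: [0.5229, 0.083, 0.1678]
ft_force: [-0.8, -0.4, 9.3]
```

```bash
python3 -m inch '{"translation":[[0,0,-0.01],[0,0,-0.015]],"rot":[[0,0,0],[0,0,0]],"jaw":[10,10]}' | grep -E "pos|force"
python3 -m inch '{"translation":[[0,0,-0.01],[0,0,-0.015]],"rot":[[0,0,0],[0,0,0]],"jaw":[10,10]}' | grep -E "pos|force"
python3 -m inch '{"translation":[[0,0,-0.01],[0,0,-0.015]],"rot":[[0,0,0],[0,0,0]],"jaw":[10,10]}' | grep -E "pos|force"
```

```text
ee_pos: [0.5231, 0.083, 0.1674]
ft_force: [-3.5, -0.7, 18.6]
ee_pos: [0.5233, 0.0829, 0.1674]
ft_force: [-5.6, -0.9, 22.7]
ee_pos: [0.5233, 0.0828, 0.1674]
ft_force: [-6.3, -2.4, 22.2]
```

The bar stalled at TCP z 0.1674. The force stepped from about 10 to 22 N and held, so the foot is on the stop at about 47.5 mm. I'll release it and go up.

```bash
python3 -m inch '{"translation":[[0,0,0],[0,0,0],[0,0,0],[0,0,0],[0,0,0],[0,0,0]],"rot":[[0,0,0],[0,0,0],[0,0,0],[0,0,0],[0,0,0],[0,0,0]],"jaw":[10,25,50,50,50,50]}'
python3 -m inch '{"translation":[[0,0,0.2],[0,0,0.5],[0,0,0.8],[0,0,0.8],[0,0,0.8]],"rot":[[0,0,0],[0,0,0],[0,0,0],[0,0,0],[0,0,0]],"jaw":[50,50,50,50,50]}'
python3 - <<'E'
from h import *
im,C=snap("w6");s=r.read_state();print(s["joint_positions"].round(2))
for z in(.19,.2,.204,.21):print(z,(proj(C,[.5235,.0833,z])))
cv2.imwrite("pics/w6v.png",cv2.convertScaleAbs(im,alpha=1.4))
E
```

```text
time: 15.65
ee_pos: [0.5232, 0.0828, 0.1672]
eef_rot: [0.363, 0.932, 0.005, 0.002]
ft_force: [0.3, 0.6, -0.6]
width: 0.0462
time: 16.15
ee_pos: [0.5234, 0.0829, 0.2474]
eef_rot: [0.363, 0.932, 0.005, 0.003]
ft_force: [-0.1, 0.3, -0.9]
width: 0.05
[-0.74  0.1   0.54  1.73 -0.06  1.32  0.64]
0.19 [259.68599161 212.21826559]
0.2 [259.80582066 217.72614265]
0.204 [259.85678871 220.06886112]
0.21 [259.93679673 223.74638616]
```

View pics/w6v.png

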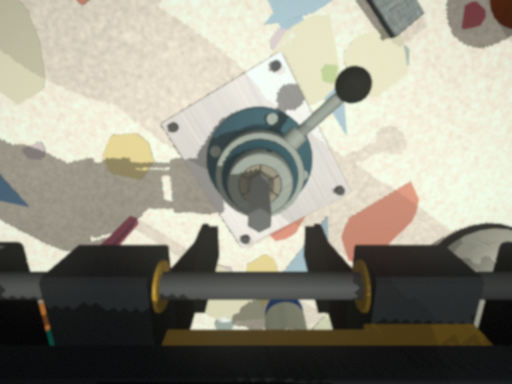

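The bar stands upright in the collet, its top at (259,217), with the knob at (353,84).

Run:
```python
from h import *
im,C=load("w6");k=plane(C,(352.8,84),.110);m=np.array([.5238,.0833]);d=k[:2]-m
print(k,np.linalg.norm(d),np.degrees(np.arctan2(d[1],d[0])))
a0=np.arctan2(d[1],d[0]);P=lambda q:m+.122*np.array([np.cos(a0-q),np.sin(a0-q)])
for q in np.arange(0,1.3,.1):print(round(q,1),P(q).round(4),((P(q)-P(0))*10).round(3),round(np.degrees(-q)/60,3))
```

```text
[0.51415402 0.20483337 0.11      ] 0.1219155630719342 94.53799713350791
0.0 [0.5141 0.2049] [0. 0.] -0.0
0.1 [0.5263 0.2053] [0.122 0.004] -0.095
0.2 [0.5385 0.2044] [ 0.244 -0.005] -0.191
0.3 [0.5505 0.2023] [ 0.364 -0.026] -0.286
0.4 [0.5623 0.1991] [ 0.481 -0.058] -0.382
0.5 [0.5736 0.1947] [ 0.595 -0.103] -0.477
0.6 [0.5845 0.1891] [ 0.704 -0.158] -0.573
0.7 [0.5948 0.1825] [ 0.806 -0.224] -0.668
0.8 [0.6043 0.175 ] [ 0.902 -0.3  ] -0.764
0.9 [0.6131 0.1665] [ 0.989 -0.385] -0.859
1.0 [0.6209 0.1571] [ 1.068 -0.478] -0.955
1.1 [0.6278 0.1471] [ 1.137 -0.578] -1.05
1.2 [0.6337 0.1364] [ 1.195 -0.686] -1.146
```

```bash
python3 -m inch '{"translation":[[-0.02,0.2,0],[-0.04,0.4,0],[-0.07,0.6,0],[-0.09,0.8,0],[-0.09,1,0],[-0.09,1,0]],"rot":[[0,0,-0.12],[0,0,-0.24],[0,0,-0.36],[0,0,-0.48],[0,0,-0.6],[0,0,-0.71]],"jaw":[50,50,50,50,50,50]}'
python3 -m inch '{"translation":[[0,0.1,-0.1],[0,0.22,-0.2],[0,0.22,-0.4],[0,0.22,-0.6],[0,0.22,-0.6],[0,0.22,-0.6]],"rot":[[0,0,0],[0,0,0],[0,0,0],[0,0,0],[0,0,0],[0,0,0]],"jaw":[50,50,50,50,50,50]}'
python3 -c "
from h import *
s=r.read_state();R=Ro.from_quat(s['eef_rot']).as_matrix();print(np.degrees(np.arctan2(R[1,1],R[0,1])),R[:,2],s['joint_positions'].round(2))"
```

```text
time: 16.8
ee_pos: [0.5127, 0.1859, 0.2449]
eef_rot: [0.677, 0.736, 0.003, 0.003]
ft_force: [-0.7, -0.0, 1.1]
width: 0.0501
time: 17.4
ee_pos: [0.5123, 0.208, 0.1843]
eef_rot: [0.676, 0.737, 0.002, 0.003]
ft_force: [0.4, 0.0, 0.2]
width: 0.05
4.88833132857019 [ 0.00717004 -0.00119392 -0.99997358] [-0.9   0.21  0.49  1.75 -0.1   1.2  -0.3 ]
```

```bash
python3 -m inch '{"translation":[[0.02,-0.03,-0.1],[0.02,-0.03,-0.3],[0.02,-0.03,-0.5],[0.02,-0.03,-0.7],[0.02,-0.03,-0.78],[0.02,-0.03,-0.78]],"rot":[[0,0,0],[0,0,0],[0,0,0],[0,0,0],[0,0,0],[0,0,0]],"jaw":[50,50,50,50,50,50]}'
python3 -m inch '{"translation":[[0,0,0],[0,0,0],[0,0,0]],"rot":[[0,0,0],[0,0,0],[0,0,0]],"jaw":[40,38,36]}' 20
```

```text
time: 18.0
ee_pos: [0.514, 0.2047, 0.1056]
eef_rot: [0.676, 0.737, 0.001, 0.003]
ft_force: [1.0, -0.6, -0.3]
width: 0.05
time: 18.3
ee_pos: [0.5144, 0.2049, 0.1064]
eef_rot: [0.676, 0.737, 0.002, 0.003]
ft_force: [0.4, -0.6, -0.5]
width: 0.0382
```

```bash
python3 -m inch '{"translation":[[0.06,0.0,0],[0.12,0,0],[0.18,0,0],[0.24,0,0],[0.3,-0.01,0],[0.36,-0.03,0],[0.42,-0.04,0],[0.48,-0.06,0],[0.54,-0.08,0],[0.6,-0.1,0],[0.65,-0.13,0],[0.7,-0.16,0],[0.7,-0.16,0]],"rot":[[0,0,-0.05],[0,0,-0.1],[0,0,-0.14],[0,0,-0.19],[0,0,-0.24],[0,0,-0.29],[0,0,-0.33],[0,0,-0.38],[0,0,-0.43],[0,0,-0.48],[0,0,-0.52],[0,0,-0.57],[0,0,-0.57]],"jaw":[36,36,36,36,36,36,36,36,36,36,36,36,36]}'
python3 -c "
from h import *
s=r.read_state();p=s['ee_pos'][:2]-[.5238,.0833];R=Ro.from_quat(s['eef_rot']).as_matrix();print(np.linalg.norm(p),np.radians(94.54)-np.arctan2(p[1],p[0]),np.degrees(np.arctan2(R[1,1],R[0,1])))
m=np.array([.5238,.0833]);a0=np.radians(94.54)
for q in np.arange(.6,1.36,.1):print(q.round(2),((m+.122*np.array([np.cos(a0-q),np.sin(a0-q)])-s['ee_pos'][:2])*10).round(3),-np.degrees(q)/60+(4.54-np.degrees(np.arctan2(R[1,1],R[0,1])))/60)"
```

```text
time: 19.6
ee_pos: [0.5843, 0.1898, 0.1066]
eef_rot: [0.863, 0.505, 0.001, 0.003]
ft_force: [-1.7, 2.2, -0.3]
width: 0.0361
0.12254844105573963 0.5960258440852717 -29.315923255680467
0.6 [ 0.002 -0.007] -0.00869240753614875
0.7 [ 0.104 -0.073] -0.10418537339128586
0.8 [ 0.2   -0.149] -0.1996783392464231
0.9 [ 0.287 -0.234] -0.2951713051015603
1.0 [ 0.366 -0.327] -0.3906642709566974
1.1 [ 0.435 -0.428] -0.48615723681183465
1.2 [ 0.493 -0.535] -0.5816502026669715
1.3 [ 0.541 -0.647] -0.6771431685221091
```

```bash
python3 -m inch '{"translation":[[0.05,-0.04,0],[0.1,-0.07,0],[0.15,-0.11,0],[0.2,-0.15,0],[0.25,-0.19,0],[0.29,-0.23,0],[0.33,-0.28,0],[0.37,-0.33,0],[0.4,-0.38,0],[0.43,-0.43,0],[0.46,-0.48,0],[0.48,-0.51,0],[0.48,-0.51,0]],"rot":[[0,0,-0.05],[0,0,-0.1],[0,0,-0.15],[0,0,-0.2],[0,0,-0.25],[0,0,-0.29],[0,0,-0.34],[0,0,-0.39],[0,0,-0.44],[0,0,-0.48],[0,0,-0.53],[0,0,-0.56],[0,0,-0.56]],"jaw":[36,36,36,36,36,36,36,36,36,36,36,36,36]}'
cat > q.py <<'E'
from h import *
s=r.read_state();p=s['ee_pos'][:2]-[.5238,.0833];a=np.arctan2(p[1],p[0]);f=s['ft_force'];print("r",np.linalg.norm(p),"q",np.radians(94.54)-a,"Ft(ccw)",-f[0]*np.sin(a)+f[1]*np.cos(a))
E
python3 q.py
```

```text
time: 20.9
ee_pos: [0.6324, 0.1407, 0.1067]
eef_rot: [0.972, 0.235, 0.001, 0.002]
ft_force: [0.2, 5.2, -1.5]
width: 0.0361
r 0.12284516660929902 q 1.1640511991908444 Ft(ccw) 4.536181271640056
```

```bash
python3 -m inch '{"translation":[[0.01,-0.02,0],[0.015,-0.03,0],[0.015,-0.03,0]],"rot":[[0,0,0],[0,0,-0.02],[0,0,-0.02]],"jaw":[36,36,36]}'|grep force; python3 q.py
python3 -m inch '{"translation":[[0.01,-0.02,0],[0.01,-0.02,0],[0.01,-0.02,0]],"rot":[[0,0,0],[0,0,-0.02],[0,0,-0.02]],"jaw":[36,36,36]}'|grep force; python3 q.py
python3 -m inch '{"translation":[[0.01,-0.02,0],[0.01,-0.02,0],[0.01,-0.02,0]],"rot":[[0,0,0],[0,0,0],[0,0,0]],"jaw":[36,36,36]}'|grep force; python3 q.py
```

```text
ft_force: [-3.2, 3.8, -0.6]
r 0.12291052440228491 q 1.178303386358282 Ft(ccw) 4.809566800562228
ft_force: [-3.0, 4.1, 0.1]
r 0.12272600056564896 q 1.1841716157634616 Ft(ccw) 5.001288057978776
ft_force: [-1.7, 3.8, 0.1]
r 0.12281931934373402 q 1.1890726758632137 Ft(ccw) 4.171990791591342
```

```bash
python3 -m inch '{"translation":[[0.02,-0.03,0],[0.025,-0.05,0],[0.025,-0.05,0],[0.025,-0.05,0]],"rot":[[0,0,0],[0,0,0],[0,0,0],[0,0,0]],"jaw":[36,36,36,36]}'|grep force; python3 q.py
python3 -m inch '{"translation":[[0.02,-0.03,0],[0.025,-0.05,0],[0.025,-0.05,0],[0.025,-0.05,0]],"rot":[[0,0,0],[0,0,0],[0,0,0],[0,0,0]],"jaw":[36,36,36,36]}'|grep force; python3 q.py
```

```text
ft_force: [-8.7, 10.3, 2.8]
r 0.12304243306168669 q 1.1952573467400598 Ft(ccw) 13.036399528114796
ft_force: [-9.6, 12.4, 3.4]
r 0.12328286663798392 q 1.195414523334194 Ft(ccw) 15.309366672718372
```

The push stalled at about 15 N, so the lever is on its end. I'll let go, rise clear and check.

```bash
python3 -m inch '{"translation":[[0,0,0],[0,0,0],[0,0,0],[0,0,0]],"rot":[[0,0,0],[0,0,0],[0,0,0],[0,0,0]],"jaw":[40,46,50,50]}'
python3 -m inch '{"translation":[[0,0,0.1],[0,0,0.3],[0,0,0.6],[0,0,0.9],[0,0,1]],"rot":[[0,0,0],[0,0,0],[0,0,0],[0,0,0],[0,0,0]],"jaw":[50,50,50,50,50]}'
python3 -m inch '{"translation":[[-0.2,0.2,0.2],[-0.4,0.5,0.4],[-0.5,0.8,0.5],[-0.5,0.9,0.5],[-0.5,0.9,0.5]],"rot":[[0,0,0],[0,0,0],[0,0,0],[0,0,0],[0,0,0]],"jaw":[50,50,50,50,50]}'
python3 - <<'E'
from h import *
im=eyes.camera("top");s=eyes.camera("scene")
C=cam("top");m=np.array([.527,.079])
a=cv2.convertScaleAbs(cv2.resize(im[135:265,170:400],(800,452),interpolation=cv2.INTER_CUBIC),alpha=1.7)
b=cv2.resize(s[130:330,110:350],(800,667),interpolation=cv2.INTER_CUBIC)[:330]
cv2.imwrite("pics/f.png",cv2.resize(np.vstack([a,b]),(614,600)))
E
```

```text
time: 23.0
ee_pos: [0.6349, 0.1366, 0.1064]
eef_rot: [0.975, 0.223, -0.003, -0.006]
ft_force: [0.3, 0.0, 0.2]
width: 0.0487
time: 23.5
ee_pos: [0.6364, 0.136, 0.2106]
eef_rot: [0.975, 0.223, -0.001, -0.006]
ft_force: [0.2, -1.3, 1.0]
width: 0.05
time: 24.0
ee_pos: [0.5859, 0.2279, 0.2603]
eef_rot: [0.974, 0.225, -0.001, -0.006]
ft_force: [0.2, -0.6, -0.4]
width: 0.0499
```

View pics/f.png

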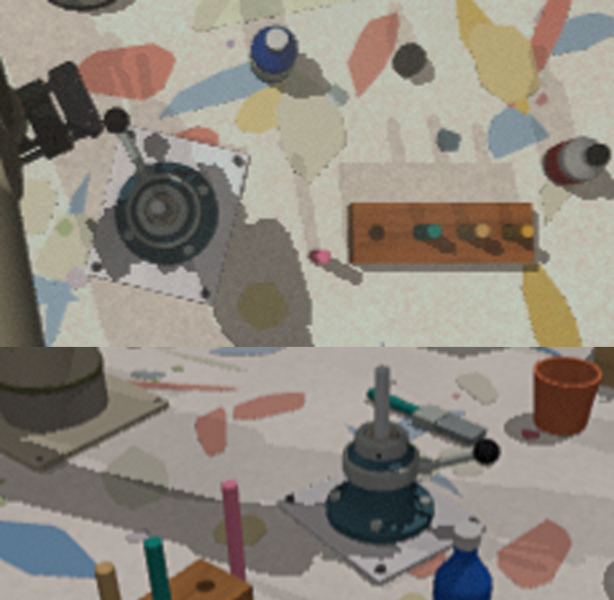

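The final view shows the bar upright in the collet, lever swung with its knob at (117,120), and the other bars, bottles and pot in place. One numeric check on lever angle and bar height:

Run:
```python
from h import *
C=cam("top");im=eyes.camera("top")
def knob(i):
    g=i[160:235,180:235].max(2);n,l,st,ce=cv2.connectedComponentsWithStats(np.uint8(g<38));return [(tuple((ce[k]+[180,160]).round(1)),int(st[k,4])) for k in range(1,n) if 20<st[k,4]<200]
i0=cv2.imread("pics/top0.png");print(knob(i0),knob(im))
for uv in((193,216),(213.8,180)):
    p=plane(C,uv,.11)[:2]-[.5252,.0796];print(np.linalg.norm(p),np.degrees(np.arctan2(p[1],p[0])))
u=np.array([382,367-347+0])*1.303/3.333+[110,130];S=cam("scene")
print("scene bar top px",u,[(z,proj(S,[.524,.083,z]).round(1)) for z in(.2,.2045,.209)])
```

```text
[((np.float64(192.3), np.float64(216.1)), 68)] [((np.float64(228.1), np.float64(197.9)), 22)]
0.11943928901274257 93.88631932678214
0.12142022216602984 26.887631631505595
scene bar top px [259.33873387 137.81878188] [(0.2, array([258.9, 139.6])), (0.2045, array([258.9, 138.2])), (0.209, array([258.9, 136.7]))]
```

```bash
python3 -c "
from bench import r
print(r.read_state()['time']);print(r.close_job())"
```

```text
24.15
the job is handed in; nothing more can be done
None
```

I moved the hex bar from the rack into the open collet, pushed it onto the depth stop, released it and closed the lever. The job is handed in at 24 s; no verdict was given.

- **Insertion:** the collet dragged with about 10 N. At about 47.5 mm depth the bar stopped moving and the force rose to a steady 22 N or so, which I took as the stop. That is the total wrist force, drag included, and well under the limits.
- **Lever:** I swung it clockwise until it stalled at about 15 N. The tool reading puts it at roughly 1.18–1.20 rad. The last top view gives about 67° (1.17 rad), slightly less but within pixel error and above the 1.1 rad needed.
- **Bar height:** the last scene picture puts the bar's top about where it should be, 204–205 mm above the table. One pixel there is about 3 mm, so this is only a rough check. The real evidence for "home on the stop" is the force stall.
- **Surroundings:** the other blanks, the pink look-alike, the bottles and the pot look undisturbed, and the arm ended clear of everything.
- **Failed check:** automatic knob detection in the final top image picked the wrong dark spot, so I read the knob position from the picture by eye.

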